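# Mist the glue joint and clamp the mended tortilla-press foot

### The arm

A 6-joint arm with a two-finger parallel gripper is mounted at the origin on the work surface. World frame = base frame: x ahead of the robot, y to its left, z up, the work surface at z = 0. Lengths are in mm, angles in degrees, forces in N, time in s.
With the tool pointing down it reaches from about 350 to 850 mm from the base axis. Payload 8.1 kg.
Tool frame: the origin (TCP) lies at the very end of the fingers, on their centre line; the grasp point (between the pads) lies 19 mm behind it; x points along the fingers, y is the direction in which the jaws open and shut, and the axes are right-handed (so a half turn about x gives the same grasp; the last joint's range is limited). The gripper opens to 85 mm and grips with 20 to 120 N. Pads are 22 mm wide; open, the fingers measure 114 mm over their backs; the gripper's body (76 mm by 85 mm) begins 54 mm behind the grasp point. The pads swing forward as they close: fully open they stand 13 mm farther back than shut.
Start: joints at [-76.513, 7.471, 85.268, -0, 87.261, -4.893], TCP at [189.216, -569.388, 231.292] pointing down, gripper open.
Joint ranges: [-169.43, 169.43], [-51.17, 129.36], [1.28, 143.12], [-76.62, 256.62], [0, 156.53], [-152.29, 152.29]. Speed limits (degrees/s): [136.94, 136.94, 159.86, 180, 180, 180].

### API

Orientations are given as [roll, pitch, yaw] about the fixed x, y, z axes, in that order (R = Rz(yaw) Ry(pitch) Rx(roll)).
In Python, from bench import sensors, snapshot, r gives the robot as it stands. The module is installed in compiled form; this text tells all that it offers.
- The arm moves only by the tool drive_tool, never from a script. Its argument "moves" is one flat list of numbers, 6 for each row, row after row: the shift along the tool's x, y, z in cm, then the turn, a rotation vector about the tool's x, y, z in degrees. In form: [tx, ty, tz, wx, wy, wz, tx, ty, tz, wx, wy, wz, ...]. A call has 1 to 20 rows; each row shifts and turns the commanded pose from where the row before left it, along the tool's axes as they then stand; what a row does not reach is not made up. A row lasts 1/12 s, in which the tool goes at most 41.7 mm and 7.16 degrees, less where a joint would pass 70% of its speed; a pose out of reach is approached as far as the arm can. A call with a gripper value outside its range is refused whole. "hand" is the finger opening in cm, from 0 to 8.54, set as the call begins (left out, the last holds). The fingers move at their own pace and stop on an object; "grip_force" is the grip in N (left out, the last holds). Time passes only in rows, so rows that do not move let the fingers close. It gives the time, the measured TCP pose, the force and the opening at its end, in the units of the state.
- sensors.sense(): the state, without advancing time (a new reading comes with each control period).
- snapshot(name): name is "side" or "top"; returns a dict with "image" (400x640x3 uint8, red, green, blue), "z_map" (400x640 float32, mm along the optical axis (not along the pixel's ray), 0 where there is no reading), "camera_matrix" (3x3 intrinsics, pixels), "dist" ([k1, k2, p1, p2, k3] as OpenCV has them; the pictures are not rectified), "eye" and "orientation" of the camera in the world. Camera axes: x right, y down, z forward; pixel columns grow to the right and rows downward; lengths in mm; the calibration is good to about 2 mm. A picture is of the moment at which its call begins.
- r.hand_in(): hands the job in, once; it reports no verdict.
The state is a dict: "time": time; "joint_pos": joint angles; "qd": joint speeds; "joint_efforts": joint torques, N m; "tool_pos": TCP position; "tcp_rot": TCP orientation; "ft_force": force on the tool from outside, world axes, zero at the start; "wrist_torque": the same for the moment, N m; "finger_gap": finger opening in mm.
Only numpy, scipy, OpenCV 4.12 (cv2) and the standard library are available. Lean on these libraries where they do the work, as an engineer would, in place of code of your own. Each camera call takes 0.05 s, during which the arm holds its last target.

### The job

The cracked wooden foot of the tortilla press has just been glued and sits against the fixed end of the bar clamp. First give its joint a shot of activator: press the spray can's nozzle cap fully down and let it spring back up. Then pump the clamp's red trigger until the blue sprung pad meets the block and is pushed in about half-way, never squashed to the end, and finish while still holding the trigger squeezed so the pad stays like that; move the jaw only by the trigger, keep the block in its seat and leave the salt box, mortar and pan lid alone.

Things in the scene. Friction and masses are not known exactly. Their poses are not given: they have to be found in the camera images.
- clamp: One-hand bar clamp on a fixed plywood board 120 x 370 x 18 mm. Origin: centre of the board's underside. z up; y = clamp axis: the jaw advances to +y, to the steel fixed jaw (66 wide, top at z 84, inner face at y +145 mm). Black housing at y -140..-45, 44 wide, top z 73 mm; on it a short orange rear grip at y -141..-121, top z 122 mm.
- trigger_grip (a point): Point to hold or push the red trigger blade: mid-blade, 100 mm above the pivot, 18 mm below the top end. Blade 24 mm wide (clamp x), 14 mm thick (clamp y), all sides free for 40 mm below its top. Axes equal the clamp's at trigger 0 and turn with the trigger.
- trigger (a joint): Trigger angle, rad: 0 released, 0.36 fully squeezed. Pivot at the clamp's (0, -65, 62) mm along its x. The blade leans 0.18 rad to +y released, 0.18 to -y squeezed: squeezing moves the grip point 36 mm to the clamp's -y. It springs back (2 N at the grip point released, 4 N squeezed); moving the jaw adds 3 N, each newton on the pad 0.5 N more.
- jaw: Moving orange jaw, 56 wide x 14 x 54 mm, sliding along the clamp's y; origin = the clamp's when fully back. Squeezing the trigger pushes it by a pawl on 7 mm teeth, up to 18 mm a stroke less the play before a tooth is met; a full return lets the pawl fall behind the next teeth while friction (6 N) keeps the jaw. A full pump gains about 14 mm.
- pad_face (a point): Centre of the front face of the blue sprung pad (50 x 38 mm) carried in front of the moving jaw: this face meets the block. 40 mm above the counter.
- pad (a joint): How far the blue pad is pushed back into the jaw, m: 0 = sprung out (free), 0.018 = at its end. Spring 1.8 N per mm, so half-way (9 mm) is about 16 N on the block; 4 to 13 mm is right, over 15 mm crushes the joint.
- block_center (a point): Centre of the mended wooden block, 60 (clamp x) x 50 (clamp y) x 40 mm high, two halves with a yellow glue line; loose on the board with its +y face at the fixed jaw.
- can: Spray can, green, 60 mm across, fixed in a round holder on the counter beyond the fixed jaw. Origin: centre of its underside. Its red spout points to its -y, at the block.
- nozzle_top (a point): Centre of the top of the white nozzle cap (26 mm across, 22 mm high), 172 mm above the counter when up.
- nozzle (a joint): How far the nozzle cap is pressed, m: 0 = up, 0.007 = fully down. Sprung: about 2 N to start, 6 N fully down.
- salt_box_center (a point): Bystander: white plastic salt box with blue flip top, 79 x 99 x 96 mm high; the point is its centre.
- mortar_center (a point): Bystander: white ceramic mortar, 112 mm across, 80 mm high; the point is its centre.
- pan_lid_center (a point): Bystander: aluminium saucepan lid lying flat, 160 mm across, 44 mm high with its black knob; the point is half-way up its middle.
Mind the look-alikes: they are no part of the job. Of the things that look like the can, the middle-sized one is meant.

How it is judged:
By the outcome, as a careful person would: the job done as asked, in the order asked, and still so for the second after the job is handed in, while the arm keeps its last pose, push and grip.
It also fails if it takes over 64 s, if anything falls off the work surface, if the arm or the gripper's body presses on something with over 40 N, if the wrist force passes 120 N, or if a joint passes its speed limit or range.

## Working session

There is one attempt and no reset: what is moved stays moved. The work goes in short steps, Python scripts to look and compute and a tool call to move; the robot and the scene stay as the last step left them, time stands still between calls to the robot, and variables do not carry over. Pictures are saved under pics/ and viewed, and the job is handed in when it is done.

Besides the shell and the picture viewer there is one more tool, called after "Call:" as name(argument=value, ...), one argument or row to a line, values as JSON. drive_tool: Moves the arm, as the interface text tells. Its arguments: {"type":"object","properties":{"moves":{"type":"array","items":{"type":"number"}},"hand":{"type":"number"},"grip_force":{"type":"number"}},"required":["moves"]}

```bash
mkdir -p pics; python3 - <<'E'
from bench import sensors, snapshot, r
import cv2,numpy as np,pickle
print(sensors.sense())
for n in("top","side"):
    s=snapshot(n); pickle.dump(s,open(n+'0.pkl','wb'))
    cv2.imwrite(f'pics/{n}0.png',s['image'][:,:,::-1]); print(n,s['camera_matrix'],s['dist'],s['eye'],s['orientation'])
E
```

```text
{'time': 0.0, 'joint_pos': array([-7.65129032e+01,  7.51608852e+00,  8.53294726e+01,  5.36402894e-05,
        8.72620295e+01, -4.89497866e+00]), 'qd': array([ 0.08729102, -0.00623752,  0.1174131 ,  0.02119989,  0.05919682,
        0.05348176]), 'joint_efforts': array([-6.93983820e-04, -5.69394743e+01, -5.00555634e+01, -4.45012176e-05,
        1.47781981e-02, -1.42669620e-06]), 'tool_pos': array([ 189.08387026, -568.84244571,  230.23236594]), 'tcp_rot': array([-94.92350878,  89.89240936, 103.45856406]), 'ft_force': array([-0.12748778,  0.16475636,  0.95708695]), 'wrist_torque': array([ 0.03630004, -0.03420991,  0.04283539]), 'finger_gap': 85.35280839217633}
top [[362.88253126   0.         319.19092489]
 [  0.         362.88253126 198.84362047]
 [  0.           0.           1.        ]] [0.02017417 0.         0.         0.         0.        ] [424.52276207  -2.32019965 940.72420618] [-171.97528034   -2.16333796  -89.40634533]
side [[504.6430114    0.         322.87114908]
 [  0.         504.6430114  207.18695902]
 [  0.           0.           1.        ]] [-0.08953696  0.          0.          0.          0.        ] [ 447.76734135 1207.44747997  814.0525144 ] [-119.34308568    1.17574537 -175.9165838 ]
```

View pics/top0.png

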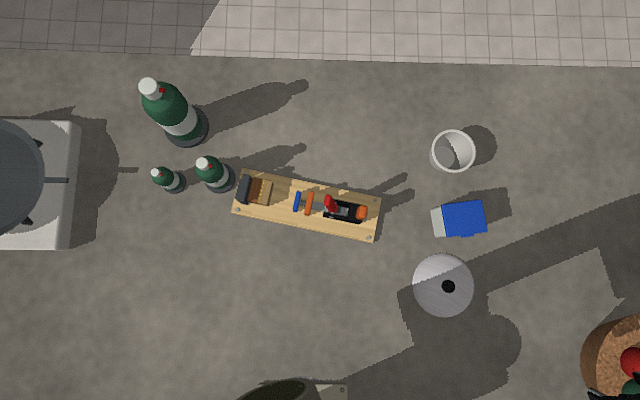

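View pics/side0.png

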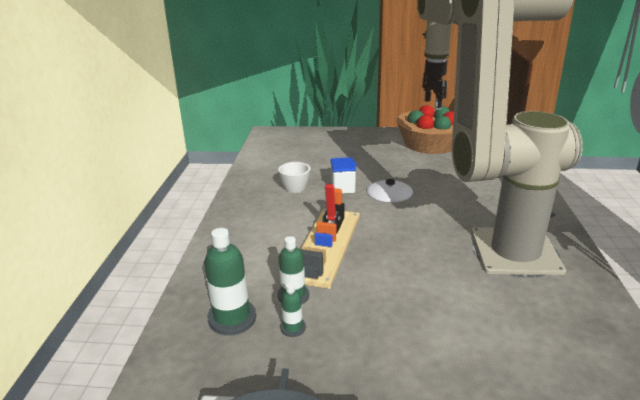

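The top view shows three can-like things: large at (165,105), middle at (210,170) and small at (165,178). The middle one fits: it is the middle size and sits just beyond the fixed jaw at (243,187). I'll confirm it in an enlarged crop and measure.

```bash
cat > h.py <<'E'
import numpy as np,cv2,pickle
from scipy.spatial.transform import Rotation as R
def pose(s): return np.array(s['eye']),R.from_euler('xyz',s['orientation'],degrees=True).as_matrix()
def cloud(s):
    K=s['camera_matrix'];v,u=np.mgrid[0:400,0:640]
    p=cv2.undistortPoints(np.stack([u,v],-1).reshape(-1,1,2).astype(float),K,np.array(s['dist'])).reshape(400,640,2)
    z=s['z_map'].astype(float);e,M=pose(s)
    P=np.dstack([p[...,0]*z,p[...,1]*z,z])@M.T+e
    P[z<=0]=np.nan
    return P
def proj(s,X):
    e,M=pose(s);X=np.atleast_2d(X)
    c=(X-e)@M
    return cv2.projectPoints(c.reshape(-1,1,3),np.zeros(3),np.zeros(3),s['camera_matrix'],np.array(s['dist']))[0].reshape(-1,2)
def ray_at_z(s,u,v,z):
    e,M=pose(s);p=cv2.undistortPoints(np.array([[[u,v]]],float),s['camera_matrix'],np.array(s['dist'])).ravel()
    d=M@np.array([p[0],p[1],1]);return e+d*(z-e[2])/d[2]
E
python3 - <<'E'
from h import *
t=pickle.load(open('top0.pkl','rb'));s=pickle.load(open('side0.pkl','rb'))
cv2.imwrite('pics/ctop.png',cv2.resize(t['image'][130:260,140:400,::-1],None,fx=3,fy=3,interpolation=cv2.INTER_CUBIC))
cv2.imwrite('pics/cside.png',cv2.resize(s['image'][170:340,190:370,::-1],None,fx=3.5,fy=3.5,interpolation=cv2.INTER_CUBIC))
for nm,S in(('t',t),('s',s)):
    C=cloud(S)
    g=C[np.isfinite(C[...,2])]
    print(nm,'counter z med',np.median(g[(abs(g[:,2])<15)][:,2]))
C=cloud(t)
for u,v in[(205,163),(158,173),(150,87),(215,175),(331,203),(362,213),(298,201),(309,204)]:print(u,v,C[v,u].round(1))
E
```

```text
t counter z med 0.4573672629990142
s counter z med -0.0943249400561399
205 163 [607.1 215.3 171.2]
158 173 [592.8 330.9 125.4]
150 87 [739.6 308.  247.8]
215 175 [589.6 203.2 130.8]
331 203 [526.4 -56.5 159.1]
362 213 [ 508.9 -129.3  125.9]
298 201 [543.1  17.5  58.9]
309 204 [533.8  -9.4  77.3]
```

View pics/ctop.png

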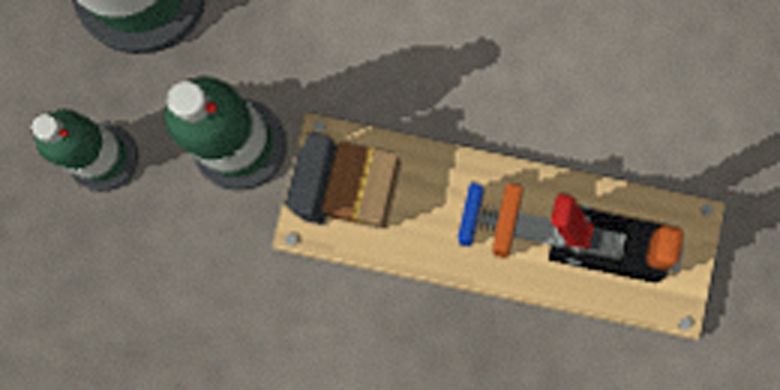

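View pics/cside.png

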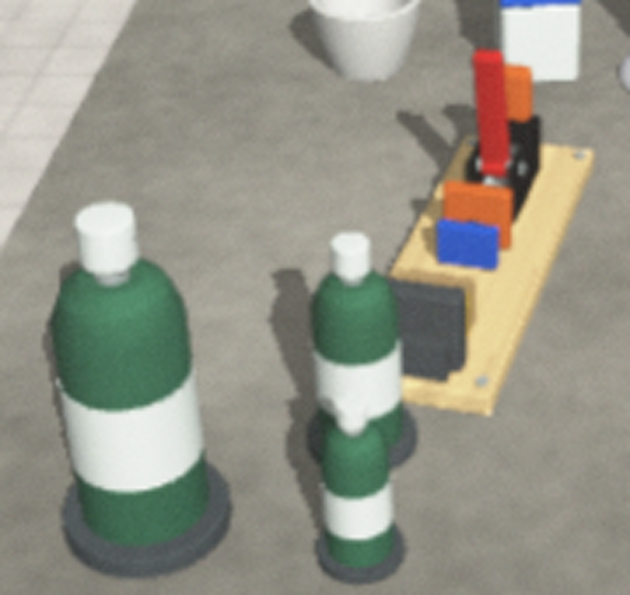

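The crop confirms the middle can. Its cap is at (202,163) in the top view, z≈171 against the stated 172, and its red spout faces the block. Next I'll work out exact poses.

```bash
python3 - <<'E'
from h import *
t=pickle.load(open('top0.pkl','rb'));s=pickle.load(open('side0.pkl','rb'))
for nm,S in(('t',t),('s',s)):
    C=cloud(S);P=C.reshape(-1,3);I=S['image'].reshape(-1,3).astype(int)
    P0=P
    m=(P[:,2]>13)&(P[:,2]<23)&(P[:,0]>380)&(P[:,0]<720)&(P[:,1]>-240)&(P[:,1]<150)&(I[:,0]>I[:,2]+25)
    rc=cv2.minAreaRect(P[m][:,:2].astype(np.float32));print(nm,m.sum(),rc)
    m=(P[:,2]>168)&(P[:,2]<176)&(np.hypot(P[:,0]-607,P[:,1]-217)<40)&(I.min(1)>120)
    Q=P[m];print(' noz n',m.sum(),Q.mean(0),Q.min(0),Q.max(0), cv2.minEnclosingCircle(Q[:,:2].astype(np.float32)))
    # colors: red
    for k,cm in dict(red=(I[:,0]>120)&(I[:,1]<60)&(I[:,2]<70),blue=(I[:,2]>120)&(I[:,0]<70),orange=(I[:,0]>140)&(I[:,1]>60)&(I[:,1]<120)&(I[:,2]<70)).items():
        mm=cm&(P[:,0]>420)&(P[:,0]<620)&(P[:,1]>-180)&(P[:,1]<80)&(P[:,2]>25)
        if mm.sum(): print(' ',k,mm.sum(),P[mm].min(0).round(1),P[mm].max(0).round(1),P[mm].mean(0).round(1))
    for k,lo,hi in(('salt',(330,-420),(560,-260)),('mortar',(560,-420),(720,-240)),('lid',(250,-420),(400,-200))):
        mm=(P[:,2]>8)&(P[:,2]<130)&(P[:,0]>lo[0])&(P[:,0]<hi[0])&(P[:,1]>lo[1])&(P[:,1]<hi[1])
        if mm.sum(): print(' ',k,mm.sum(),P[mm].min(0).round(1),P[mm].max(0).round(1))
E
```

```text
t 4180 ((538.810546875, -12.760971069335938), (352.7477722167969, 119.50592041015625), 78.62657928466797)
 noz n 112 [607.90914405 223.24234117 172.26797658] [595.56783892 211.22455702 168.90760481] [620.39653691 235.40132888 175.11895942] ((608.3088989257812, 223.55703735351562), 12.774691581726074)
  red 82 [ 512.9 -134.5   40.6] [ 5.410e+02 -1.000e-01  1.835e+02] [527.5 -49.4 156.1]
  blue 79 [521.   13.   37.7] [567.7  30.   63.4] [543.6  22.1  58.7]
  orange 221 [ 499.9 -139.4   44.3] [5.658e+02 1.000e-01 1.638e+02] [525.7 -66.1  95.3]
  salt 3284 [ 330.1 -420.     8. ] [ 550.3 -278.2  102.5]
  mortar 1563 [ 617.9 -418.     8. ] [ 720.  -308.5   83.9]
  lid 2572 [ 264.9 -419.8    8. ] [ 398.8 -275.    49.2]
s 1154 ((539.8427124023438, -21.1513671875), (333.6602783203125, 121.3365478515625), 78.73612976074219)
 noz n 60 [610.64261444 224.92979577 171.07664083] [599.11404489 210.26244538 168.07591237] [622.47795377 237.52062576 174.86387721] ((612.2042236328125, 223.02223205566406), 14.869528770446777)
  red 233 [ 520.2 -121.    57.2] [542.1 -35.5 179.1] [531.3 -51.1 121.2]
  blue 162 [524.9  16.6  25.7] [568.3  36.1  61.8] [546.9  25.9  44.7]
  orange 333 [ 503.2 -133.2   28.2] [567.2   6.5 179.4] [530.5 -45.8  79. ]
  salt 1202 [ 330.2 -419.6    8.1] [ 553.1 -269.4  100.9]
  mortar 718 [ 622.4 -419.     8.2] [ 720.  -304.    83.3]
  lid 624 [ 270.3 -417.9    8.1] [ 399.2 -269.4   47.9]
```

```bash
cat >> h.py <<'E'
def cw(o,yaw,p):
    return R.from_euler('z',yaw,degrees=True).apply(np.atleast_2d(p))+np.array([o[0],o[1],0])
E
python3 - <<'E'
from h import *
t=pickle.load(open('top0.pkl','rb'));s=pickle.load(open('side0.pkl','rb'))
px=[(241.4,168.2),(230.7,212.3),(380.5,197.8)]
mod=np.array([[60,185],[-60,185],[60,-185]])
W=np.array([ray_at_z(t,u,v,18)[:2] for u,v in px]);print(W)
print(np.linalg.norm(W[0]-W[2]),np.linalg.norm(W[0]-W[1]))
mc=mod.mean(0);wc=W.mean(0);a=mod-mc;b=W-wc
th=np.arctan2((a[:,0]*b[:,1]-a[:,1]*b[:,0]).sum(),(a*b).sum());yaw=np.degrees(th)
c,si=np.cos(th),np.sin(th);o=wc-np.array([[c,-si],[si,c]])@mc
print(o,yaw)
yaw=-11.4
def draw(S,fn,roi,f):
    im=cv2.resize(S['image'][roi[0]:roi[1],roi[2]:roi[3],::-1],None,fx=f,fy=f,interpolation=cv2.INTER_CUBIC)
    def L(pts,col,cl=True):
        q=(proj(S,cw(o,yaw,pts))-[roi[2],roi[0]]+.5)*f
        cv2.polylines(im,[q.round().astype(int)],cl,col,1)
    L([[60,185,18],[-60,185,18],[-60,-185,18],[60,-185,18]],(0,255,0))
    L([[33,145,84],[-33,145,84],[-33,159,84],[33,159,84]],(255,255,0))
    L([[22,-140,73],[-22,-140,73],[-22,-45,73],[22,-45,73]],(255,0,255))
    for g in(-12,12): L([[g,-65,62],[g,-43.9,178]],(0,255,255),False)
    L([[30,145,58],[-30,145,58],[-30,95,58],[30,95,58]],(0,0,255))
    cv2.imwrite(fn,im)
draw(t,'pics/ot2.png',(130,260,140,400),3)
draw(s,'pics/os2.png',(170,340,190,370),3.5)
E
```

```text
[[ 631.64307518  165.55681434]
 [ 517.16489644  187.82485506]
 [ 560.26956781 -194.43658084]]
367.0005751023854 116.62383566352175
[537.93261042  -3.53455242] -11.365129597890814
```

View pics/ot2.png

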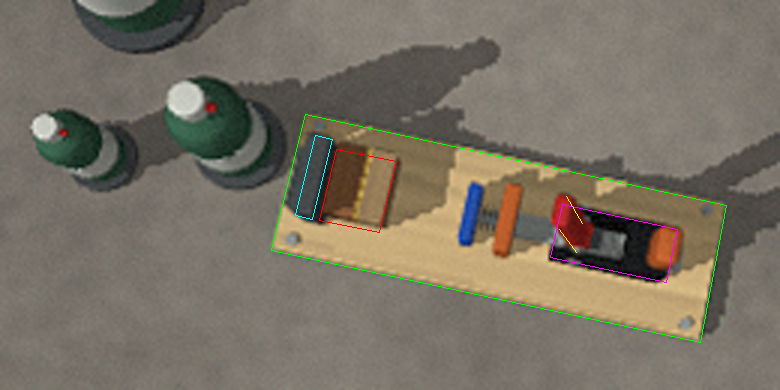

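View pics/os2.png

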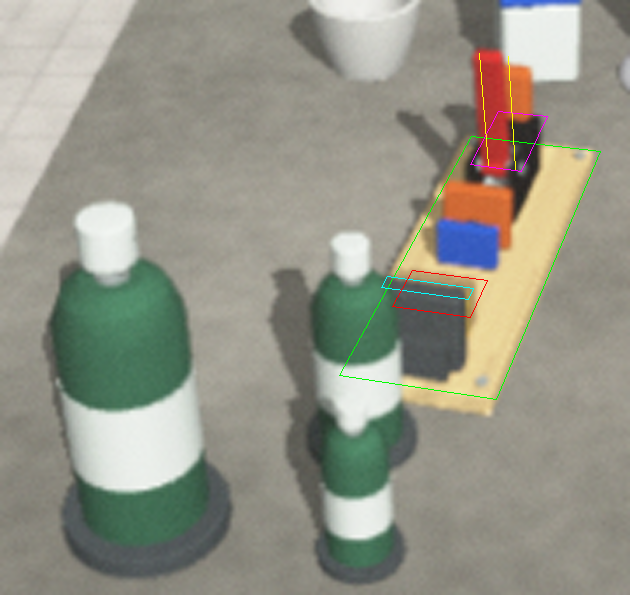

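```bash
python3 - <<'E'
from h import *
from bench import sensors
t=pickle.load(open('top0.pkl','rb'));s=pickle.load(open('side0.pkl','rb'))
st=sensors.sense()
print(R.from_euler('xyz',st['tcp_rot'],degrees=True).as_matrix().round(3))
o=np.array([538.,-3.5]);yaw=-11.4
for nm,S in(('t',t),('s',s)):
    C=cloud(S);P=C.reshape(-1,3);I=S['image'].reshape(-1,3).astype(int)
    Q=R.from_euler('z',yaw,degrees=True).inv().apply(P-[o[0],o[1],0])
    red=(I[:,0]>110)&(I[:,1]<60)&(I[:,2]<70)&(abs(Q[:,0])<60)&(Q[:,2]>100)&(Q[:,1]<0)&(Q[:,1]>-110)
    q=Q[red&(Q[:,2]>120)]
    print(nm,'red x',np.percentile(q[:,0],[2,50,98]).round(1),'top z',q[:,2].max())
    for z0 in range(100,185,10):
        k=q[(abs(q[:,2]-z0)<5)]
        if len(k): print('   z',z0,len(k),np.percentile(k[:,1],[5,50,95]).round(1),'model front',round(-65+(z0-62)*np.tan(.18)+7,1))
    bl=(I[:,2]>90)&(I[:,0]<80)&(abs(Q[:,0])<60)&(Q[:,2]>25)&(abs(Q[:,1]-30)<40)
    q=Q[bl];print(' blue x',np.percentile(q[:,0],[2,98]).round(1),'y',np.percentile(q[:,1],[2,50,90,98]).round(1),'n',len(q))
    br=(abs(Q[:,0])<45)&(Q[:,1]>80)&(Q[:,1]<170)&(Q[:,2]>50)&(Q[:,2]<66)
    q=Q[br];print(' block top x',np.percentile(q[:,0],[2,98]).round(1),'y',np.percentile(q[:,1],[2,98]).round(1))
    fj=(abs(Q[:,0])<50)&(Q[:,1]>120)&(Q[:,1]<190)&(Q[:,2]>79)&(Q[:,2]<90)
    q=Q[fj];print(' fixedjaw x',np.percentile(q[:,0],[2,98]).round(1),'y',np.percentile(q[:,1],[2,98]).round(1))
    hs=(I.max(1)<60)&(abs(Q[:,0])<40)&(Q[:,1]>-160)&(Q[:,1]<-20)&(Q[:,2]>68)&(Q[:,2]<78)
    q=Q[hs];print(' housing x',np.percentile(q[:,0],[2,98]).round(1),'y',np.percentile(q[:,1],[2,98]).round(1))
E
```

```text
[[-0.     0.315 -0.949]
 [ 0.002 -0.949 -0.315]
 [-1.    -0.002 -0.   ]]
t red x [-9.1 -0.8 11.6] top z 183.53378248486948
   z 130 2 [-53.3 -52.3 -51.4] model front -45.6
   z 140 3 [-54.9 -50.2 -48.4] model front -43.8
   z 150 2 [-51.7 -48.6 -45.5] model front -42.0
   z 160 2 [-49.  -48.1 -47.3] model front -40.2
   z 170 6 [-45.7 -39.6 -37.8] model front -38.3
   z 180 54 [-49.2 -44.2 -38.7] model front -36.5
 blue x [-22.   23.4] y [20.3 25.6 29.9 30.8] n 92
 block top x [-22.4  36. ] y [ 94.3 145. ]
 fixedjaw x [-29.   33.7] y [144.6 163.7]
 housing x [-18.9  22. ] y [-132.3  -49.5]
s red x [-6.   2.5 11.8] top z 179.1110465317179
   z 120 9 [-49.8 -47.7 -43.8] model front -47.4
   z 130 22 [-52.  -46.4 -43.1] model front -45.6
   z 140 20 [-48.  -44.4 -41.8] model front -43.8
   z 150 20 [-47.3 -42.4 -39.3] model front -42.0
   z 160 20 [-45.  -39.6 -36.9] model front -40.2
   z 170 20 [-41.8 -39.3 -34. ] model front -38.3
   z 180 8 [-43.4 -37.7 -33.1] model front -36.5
 blue x [-19.3  26.9] y [23.7 30.7 34.  36. ] n 185
 block top x [-27.5  35.8] y [ 96.4 168.5]
 fixedjaw x [-26.9  28.2] y [146.1 166.8]
 housing x [-16.8  21.6] y [-133.5  -51.2]
```

The tool z axis, once yawed, will be the clamp's -y (push direction). I'll close the fingers, turn, and move to above the nozzle.

Call:
drive_tool(
  hand=0,
  grip_force=40,
  moves=[0,0,0,-3,0,0,0,0,0,-6.4,0,0,0,0,0,-6.4,0,0,0,0,0,-6.4,0,0,0,0,0,-6.4,0,0,0,0,0,-6.4,0,0,0,0,0,-6.4,0,0,0,0,0,-6.4,0,0,0,0,0,-6.4,0,0,0,0,0,-6,0,0,0,0.4,-1.4,0,0,0,0,0.85,-2.87,0,0,0,0,0.85,-2.87,0,0,0,0,0.85,-2.87,0,0,0,0,0.85,-2.87,0,0,0,0,0.85,-2.87,0,0,0,0,0.85,-2.87,0,0,0,0,0.85,-2.87,0,0,0,0,0.85,-2.87,0,0,0,0,0.85,-2.87,0,0,0],
)

```text
time: 1.77
tool_pos: [322.3, -316.9, 230.9]
tcp_rot: [-133.6, 90.0, 125.0]
ft_force: [-0.3, 0.4, -0.8]
finger_gap: 0.0
```

Call:
drive_tool(
  moves=[0,0.85,-2.87,0,0,0,0,0.85,-2.87,0,0,0,0,0.85,-2.87,0,0,0,0,0.85,-2.87,0,0,0,0,0.85,-2.87,0,0,0,0,0.85,-2.87,0,0,0,0,0.85,-2.87,0,0,0,0,0.85,-2.87,0,0,0,0,0.85,-2.87,0,0,0,0,0.85,-2.87,0,0,0,0,0.85,-2.87,0,0,0,0,0.85,-2.87,0,0,0,0,0.85,-2.87,0,0,0,0,0.85,-2.87,0,0,0,0,0.85,-2.87,0,0,0,0,0.85,-2.87,0,0,0,0,0.85,-2.87,0,0,0,0,0.6,-2,0,0,0,0,0.4,-1,0,0,0,0,0,0,0,0,0],
)

```text
time: 3.43
tool_pos: [576.2, 160.2, 230.5]
tcp_rot: [-83.3, 89.9, 175.4]
ft_force: [0.9, -0.6, 0.8]
finger_gap: 0.0
```

```bash
cat >> h.py <<'E'
def tool(st,target):
    M=R.from_euler('xyz',st['tcp_rot'],degrees=True).as_matrix()
    return (M.T@(np.array(target)-st['tool_pos'])).round(1)
E
python3 - <<'E'
from h import *
from bench import sensors
st=sensors.sense();M=R.from_euler('xyz',st['tcp_rot'],degrees=True).as_matrix()
print(st['tool_pos'],M.round(3),np.degrees(np.arctan2(M[1,1],M[0,1])))
print(tool(st,[609.5,223.7,178]))
E
```

```text
[576.21772632 160.20969358 230.48833615] [[-0.001  0.981 -0.196]
 [ 0.    -0.196 -0.981]
 [-1.    -0.001  0.   ]] -11.29889573646739
[ 52.5  20.3 -68.8]
```

Call:
drive_tool(
  moves=[0,0.51,-1.72,0,0,0,0,0.51,-1.72,0,0,0,0,0.51,-1.72,0,0,0,0,0.5,-1.72,0,0,0,1,0,0,0,0,0,1.5,0,0,0,0,0,1.5,0,0,0,0,0,0,0,0,0,0,0,0,0,0,0,0,0],
)

```text
time: 4.18
tool_pos: [608.3, 220.4, 189.8]
tcp_rot: [-56.5, 89.8, -158.0]
ft_force: [0.5, 0.6, 0.9]
finger_gap: 0.2
```

```bash
python3 - <<'E'
from h import *
from bench import sensors,snapshot
st=sensors.sense();print(st['tool_pos'],st['ft_force'],tool(st,[609.5,223.7,172]))
a=snapshot('side');b=snapshot('top')
A=cv2.resize(a['image'][150:310,230:350,::-1],None,fx=3.5,fy=3.5,interpolation=cv2.INTER_CUBIC)
B=cv2.resize(b['image'][110:230,150:270,::-1],(380,380),interpolation=cv2.INTER_CUBIC)
im=np.zeros((560,800,3),np.uint8);im[:560,:420]=A;im[:380,420:]=B
cv2.imwrite('pics/noz1.png',im)
E
```

```text
[608.33460858 220.43425944 189.82362546] [0.47321427 0.56592663 0.90091321] [17.8  0.5 -3.5]
```

View pics/noz1.png

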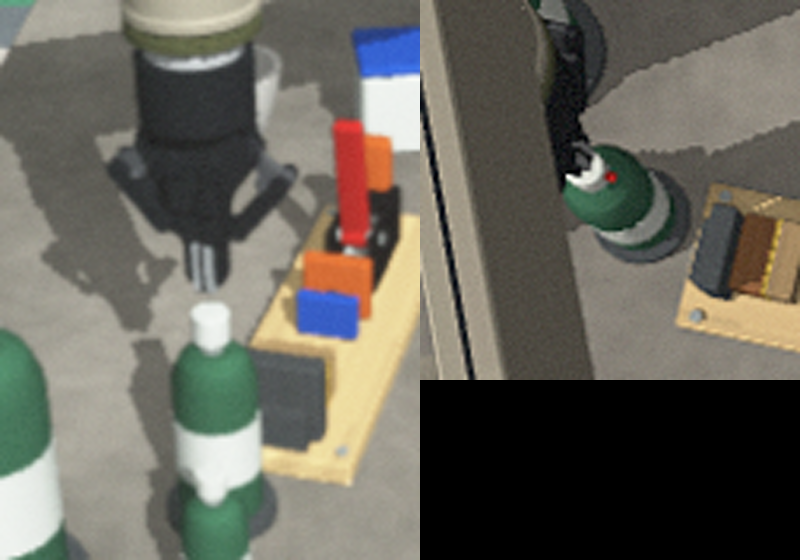

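The closed fingertips (side crop, about (207,288)) stand right over the white cap (211,310), with the arm clear of the other cans. I'll press now.

Call:
drive_tool(
  moves=[0.6,0,-0.3,0,0,0,0.6,0,0,0,0,0,0.3,0,0,0,0,0,0.15,0,0,0,0,0,0.15,0,0,0,0,0,0.15,0,0,0,0,0,0.15,0,0,0,0,0],
)

```text
time: 4.87
tool_pos: [610.1, 225.0, 170.5]
tcp_rot: [112.7, 90.0, 11.3]
ft_force: [-1.6, -0.3, 3.0]
finger_gap: -0.2
```

Call:
drive_tool(
  moves=[0.15,0,0,0,0,0,0.15,0,0,0,0,0,0.15,0,0,0,0,0,0,0,0,0,0,0],
)

```text
time: 5.2
tool_pos: [610.1, 225.1, 165.9]
tcp_rot: [130.9, 90.0, 29.5]
ft_force: [-4.0, -0.0, 5.2]
finger_gap: -0.3
```

Call:
drive_tool(
  moves=[0.1,0,0,0,0,0,0,0,0,0,0,0],
)

```text
time: 5.37
tool_pos: [610.2, 225.1, 165.1]
tcp_rot: [128.0, 90.0, 26.6]
ft_force: [-3.0, -0.9, 6.4]
finger_gap: -0.1
```

Call:
drive_tool(
  moves=[0.1,0,0,0,0,0,0,0,0,0,0,0],
)

```text
time: 5.53
tool_pos: [610.3, 225.0, 165.0]
tcp_rot: [113.7, 90.0, 12.3]
ft_force: [-5.7, -1.6, 9.3]
finger_gap: -0.1
```

Call:
drive_tool(
  moves=[0.1,0,0,0,0,0,0,0,0,0,0,0],
)

```text
time: 5.7
tool_pos: [610.3, 225.1, 165.0]
tcp_rot: [115.6, 89.9, 14.2]
ft_force: [-7.7, -2.2, 15.2]
finger_gap: 0.1
```

The cap is on its stop: z held at 165.0 while the force rose from 9 to 15 N. I'll release it and rise.

Call:
drive_tool(
  moves=[-0.3,0,0,0,0,0,-0.5,0,0,0,0,0,-0.8,0,0,0,0,0,-1.5,0,0,0,0,0,-2,0,0,0,0,0,-1.5,0,0,0,0,0,0,0,0,0,0,0],
)

```text
time: 6.28
tool_pos: [612.1, 225.5, 233.4]
tcp_rot: [116.9, 89.6, 15.5]
ft_force: [-0.0, -0.0, 0.4]
finger_gap: -0.2
```

```bash
python3 - <<'E'
from h import *
from bench import sensors,snapshot
st=sensors.sense();print(st['tool_pos'],st['ft_force'],tool(st,cw([540,-3.9],-11.4,[0,-8,150])[0]))
b=snapshot('side');C=cloud(b);P=C.reshape(-1,3);I=b['image'].reshape(-1,3).astype(int)
m=(P[:,2]>160)&(P[:,2]<180)&(np.hypot(P[:,0]-610,P[:,1]-224)<14)&(I.min(1)>120)
print(m.sum(),np.percentile(P[m][:,2],[50,75,90]))
E
```

```text
[612.13767959 225.51117859 233.3609146 ] [-0.01900407 -0.01904717  0.3977649 ] [ 82.5 -25.8 247.4]
86 [170.28506268 171.56060023 172.32219692]
```

The cap is back at 172. Moving to in front of the trigger.

Call:
drive_tool(
  moves=[0,-0.2,1.3,0,0,0,0,-0.3,2.5,0,0,0,0,-0.3,2.8,0,0,0,0,-0.3,2.8,0,0,0,0,-0.3,2.8,0,0,0,0,-0.3,2.8,0,0,0,0,-0.3,2.8,0,0,0,0,-0.3,2.8,0,0,0,0,-0.28,2.5,0,0,0,0,0,1.6,0,0,0,0,0,0,0,0,0,2,0,0,0,0,0,2.2,0,0,0,0,0,2,0,0,0,0,0,2,0,0,0,0,0,0,0,0,0,0,0,0,0,0,0,0,0],
)

```text
time: 7.75
tool_pos: [534.5, -11.3, 144.9]
tcp_rot: [-88.4, 89.8, 170.2]
ft_force: [-0.2, -0.6, -0.2]
finger_gap: -0.2
```

```bash
cat > look.py <<'E'
import sys
from h import *
from bench import sensors,snapshot
o=[540,-3.9];yaw=-11.4
st=sensors.sense();M=R.from_euler('xyz',st['tcp_rot'],degrees=True)
Y=R.from_euler('z',yaw,degrees=True)
print('clamp TCP',Y.inv().apply(st['tool_pos']-[o[0],o[1],0]).round(1),'f',Y.inv().apply(st['ft_force']).round(1),st['time'])
print('tool axes in clamp',(Y.inv()*M).as_matrix().round(3).tolist())
a=snapshot('side');b=snapshot('top')
A=cv2.resize(a['image'][150:300,270:390,::-1],None,fx=3.3,fy=3.3,interpolation=cv2.INTER_CUBIC)
B=cv2.resize(b['image'][150:250,220:390,::-1],None,fx=2.35,fy=2.35,interpolation=cv2.INTER_CUBIC)
im=np.zeros((500,800,3),np.uint8);im[:A.shape[0],:A.shape[1]]=A;im[:B.shape[0],396:396+B.shape[1]]=B
cv2.imwrite('pics/%s.png'%sys.argv[1],im)
for nm,S in(('side',a),('top',b)):
    P=cloud(S).reshape(-1,3);I=S['image'].reshape(-1,3).astype(int);Q=Y.inv().apply(P-[o[0],o[1],0])
    bl=(I[:,2]>90)&(I[:,0]<80)&(abs(Q[:,0])<40)&(Q[:,2]>25)&(Q[:,1]>0)&(Q[:,1]<150)
    org=(I[:,0]>140)&(I[:,1]>50)&(I[:,1]<130)&(I[:,2]<70)&(abs(Q[:,0])<40)&(Q[:,2]>60)&(Q[:,1]>-30)&(Q[:,1]<120)
    for k,m in(('blue',bl),('orange jaw',org)):
        if m.sum()>5: print(nm,k,m.sum(),'y',np.percentile(Q[m][:,1],[5,50,75,95]).round(1))
E
python3 look.py p0
```

```text
clamp TCP [ -3.9  -8.3 144.9] f [-0.1 -0.6 -0.2] 7.75
tool axes in clamp [[-0.004, 1.0, 0.0], [-0.0, 0.0, -1.0], [-1.0, -0.004, 0.0]]
side blue 183 y [25.  31.3 33.  34.8]
side orange jaw 128 y [-8.4 -0.1  1.8  4.4]
top blue 37 y [20.7 26.2 28.5 30.3]
```

View pics/p0.png

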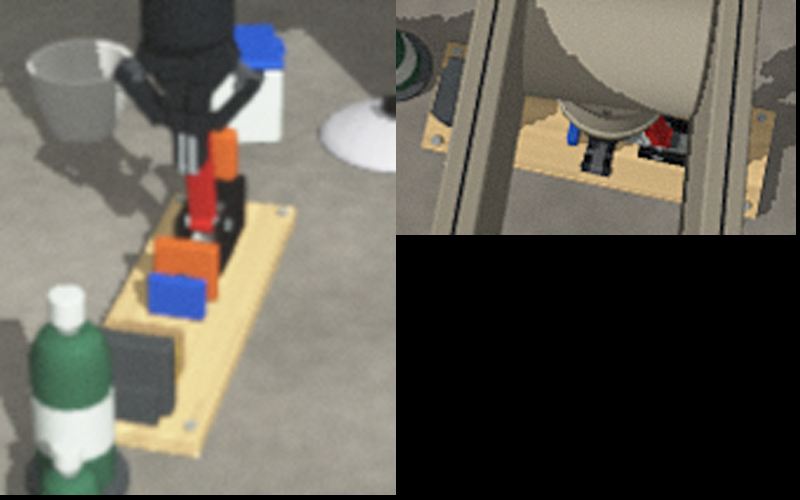

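Fingers are in front of the blade. In the side crop they are at (188,155) and the blade at (202,200), which matches the line of sight. First pump, with care.

Call:
drive_tool(
  moves=[-1,0.2,0.5,0,0,0,0,0,0.6,0,0,0,0,0,0.6,0,0,0,0,0,0.6,0,0,0,0,0,0.6,0,0,0,0,0,0.6,0,0,0,0,0,0.6,0,0,0,0,0,0.5,0,0,0,0,0,0.3,0,0,0,0,0,0,0,0,0],
)

```text
time: 8.68
tool_pos: [529.0, -60.8, 158.1]
tcp_rot: [121.3, 89.8, 19.8]
ft_force: [1.3, 4.4, 4.0]
finger_gap: 0.0
```

```bash
python3 look.py p1
```

```text
clamp TCP [  0.4 -57.9 158.1] f [0.4 4.6 4. ] 8.6833
tool axes in clamp [[0.002, 1.0, -0.001], [0.001, -0.001, -1.0], [-1.0, 0.002, -0.001]]
side blue 179 y [40.1 45.6 47.1 49.7]
side orange jaw 124 y [ 6.4 14.8 17.8 20.3]
```

View pics/p1.png

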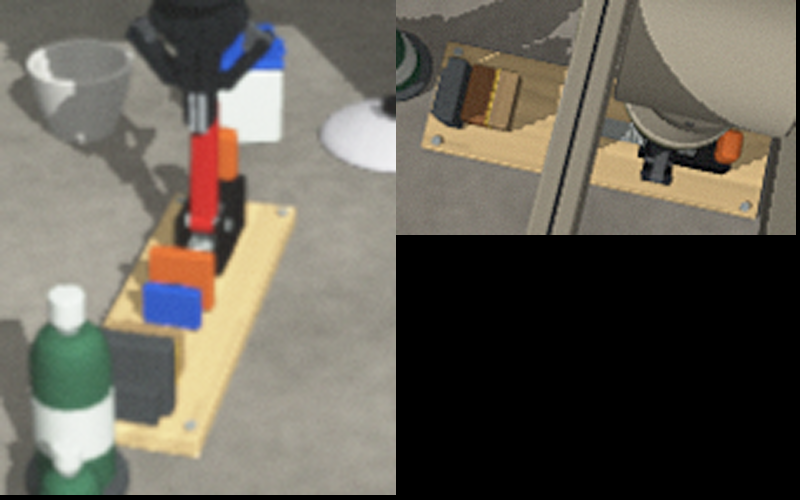

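Blade squeezed, jaw advanced about 14.5 mm at low force. Finish this stroke, return fully, then pump again.

Call:
drive_tool(
  moves=[0,0,0.5,0,0,0,0,0,0,0,0,0,0,0,-0.8,0,0,0,0,0,-1.1,0,0,0,0,0,-1.1,0,0,0,0,0,-1.1,0,0,0,0,0,-0.8,0,0,0,0,0,0,0,0,0,0,0,0,0,0,0],
)

```text
time: 9.53
tool_pos: [536.8, -16.6, 156.6]
tcp_rot: [-43.4, 90.0, -144.7]
ft_force: [-0.4, 0.4, -0.3]
finger_gap: 0.1
```

```bash
python3 look.py p2
```

```text
clamp TCP [ -0.6 -13.1 156.6] f [-0.5  0.3 -0.3] 9.5333
tool axes in clamp [[-0.0, 1.0, 0.001], [-0.0, 0.001, -1.0], [-1.0, -0.0, 0.0]]
side blue 177 y [41.5 47.6 49.4 51.7]
side orange jaw 122 y [ 9.9 17.5 19.2 21.4]
top blue 80 y [37.9 42.9 45.6 47.5]
top orange jaw 41 y [ 7.8 12.9 15.4 17.6]
```

Call:
drive_tool(
  moves=[0,0,0.6,0,0,0,0,0,0.7,0,0,0,0,0,0.7,0,0,0,0,0,0.7,0,0,0,0,0,0.7,0,0,0,0,0,0.7,0,0,0,0,0,0.5,0,0,0,0,0,0.3,0,0,0,0,0,0,0,0,0],
)

```text
time: 10.38
tool_pos: [527.6, -66.0, 157.4]
tcp_rot: [135.1, 89.9, 33.7]
ft_force: [1.3, 4.8, 2.4]
finger_gap: 0.3
```

```bash
python3 look.py p3
```

```text
clamp TCP [ 1.000e-01 -6.330e+01  1.574e+02] f [0.4 5.  2.4] 10.3833
tool axes in clamp [[0.001, 1.0, -0.001], [0.001, -0.001, -1.0], [-1.0, 0.001, -0.001]]
side blue 138 y [57.7 62.6 64.1 66.5]
side orange jaw 127 y [23.4 32.6 34.7 36.9]
top blue 94 y [52.1 57.  59.6 62.2]
```

Call:
drive_tool(
  moves=[0,0,-0.8,0,0,0,0,0,-1.1,0,0,0,0,0,-1.1,0,0,0,0,0,-1.1,0,0,0,0,0,-0.8,0,0,0,0,0,0,0,0,0,0,0,0,0,0,0,0,0,0.6,0,0,0,0,0,0.7,0,0,0,0,0,0.7,0,0,0,0,0,0.7,0,0,0,0,0,0.7,0,0,0,0,0,0.7,0,0,0,0,0,0.5,0,0,0,0,0,0.3,0,0,0,0,0,0,0,0,0],
)

```text
time: 11.82
tool_pos: [527.5, -66.1, 157.4]
tcp_rot: [135.3, 89.9, 33.8]
ft_force: [1.6, 5.0, 2.1]
finger_gap: -0.1
```

```bash
python3 look.py p4
```

```text
clamp TCP [ 1.000e-01 -6.350e+01  1.574e+02] f [0.6 5.2 2.1] 11.8167
tool axes in clamp [[0.001, 1.0, -0.002], [0.001, -0.002, -1.0], [-1.0, 0.001, -0.001]]
side blue 80 y [70.1 75.9 77.1 80.5]
side orange jaw 130 y [37.7 46.2 48.  49.8]
top blue 97 y [66.  71.1 73.7 76. ]
top orange jaw 111 y [36.1 41.5 44.1 46.6]
```

View pics/p4.png

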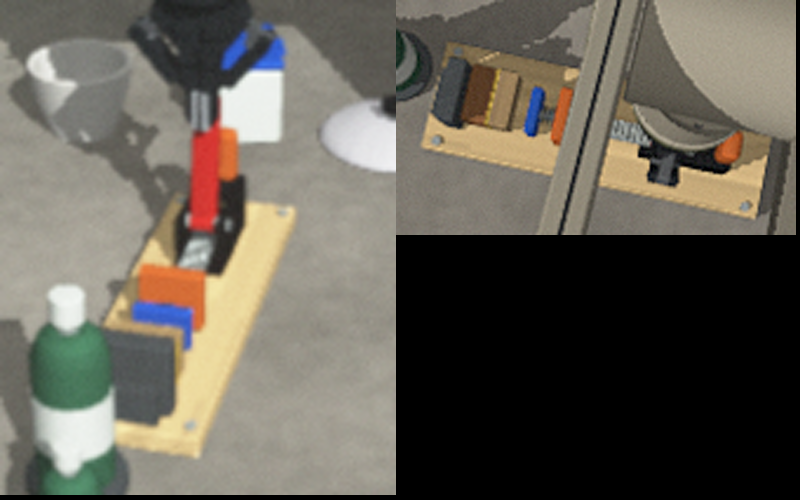

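Advance is about 14.3 mm per pump, and the gap left is about 18 mm (top view pad face ≈76, block face ≈94.5). Fourth pump now.

Call:
drive_tool(
  moves=[0,0,-0.8,0,0,0,0,0,-1.1,0,0,0,0,0,-1.1,0,0,0,0,0,-1.1,0,0,0,0,0,-0.8,0,0,0,0,0,0,0,0,0,0,0,0,0,0,0,0,0,0.6,0,0,0,0,0,0.7,0,0,0,0,0,0.7,0,0,0,0,0,0.7,0,0,0,0,0,0.7,0,0,0,0,0,0.7,0,0,0,0,0,0.5,0,0,0,0,0,0.3,0,0,0,0,0,0,0,0,0],
)

```text
time: 13.25
tool_pos: [527.5, -66.1, 157.4]
tcp_rot: [134.7, 89.9, 33.2]
ft_force: [1.2, 4.6, 3.4]
finger_gap: -0.0
```

```bash
python3 look.py p5
```

```text
clamp TCP [ 1.000e-01 -6.350e+01  1.574e+02] f [0.2 4.7 3.4] 13.25
tool axes in clamp [[0.001, 1.0, -0.002], [0.001, -0.002, -1.0], [-1.0, 0.001, -0.001]]
side blue 27 y [82.6 87.5 89.7 93. ]
side orange jaw 125 y [52.7 60.2 61.9 64. ]
top blue 107 y [80.3 85.7 89.  93.9]
top orange jaw 112 y [49.9 55.1 57.9 60.1]
```

View pics/p5.png

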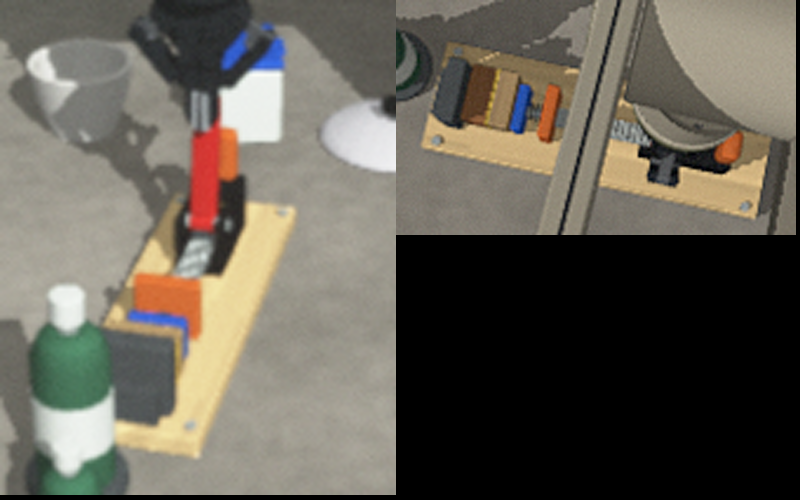

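No contact yet (force unchanged, pad free), gap about 4 mm. Last stroke: return fully, then squeeze most of the way and check.

Call:
drive_tool(
  moves=[0,0,-0.8,0,0,0,0,0,-1.1,0,0,0,0,0,-1.1,0,0,0,0,0,-1.1,0,0,0,0,0,-0.8,0,0,0,0,0,0,0,0,0,0,0,0,0,0,0,0,0,0.6,0,0,0,0,0,0.7,0,0,0,0,0,0.7,0,0,0,0,0,0.6,0,0,0,0,0,0.5,0,0,0,0,0,0.5,0,0,0,0,0,0.5,0,0,0,0,0,0,0,0,0],
)

```text
time: 14.6
tool_pos: [529.3, -57.6, 157.9]
tcp_rot: [148.8, 89.8, 47.4]
ft_force: [-0.2, 8.9, 5.1]
finger_gap: -0.2
```

```bash
python3 look.py p6
```

```text
clamp TCP [ 1.000e-01 -5.470e+01  1.579e+02] f [-1.9  8.7  5.1] 14.6
tool axes in clamp [[0.002, 1.0, -0.001], [0.003, -0.001, -1.0], [-1.0, 0.002, -0.003]]
side blue 15 y [87.1 90.8 92.6 94.7]
side orange jaw 130 y [62.7 69.2 71.1 73.8]
top blue 100 y [84.2 89.  91.9 94.6]
top orange jaw 111 y [58.8 64.1 67.  69.5]
```

View pics/p6.png

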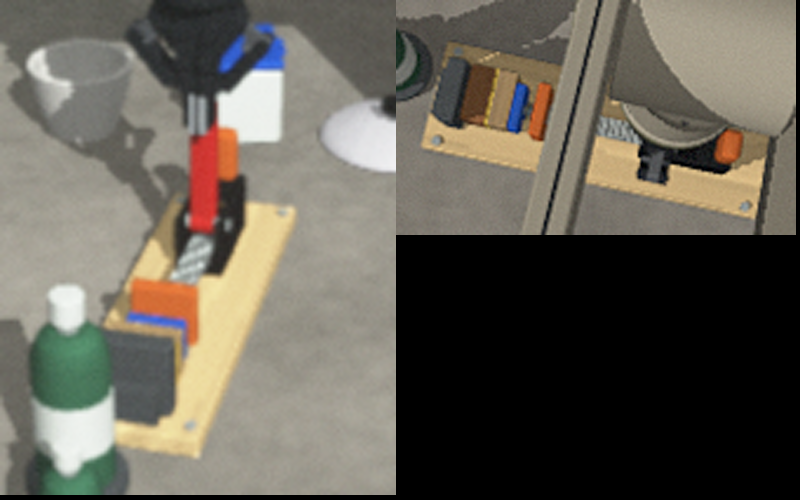

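The pad is on the block and pushed in about 5 mm (vision and force agree). A further 8 mm of TCP travel gives about 4 mm more.

Call:
drive_tool(
  moves=[0,0,0.3,0,0,0,0,0,0.3,0,0,0,0,0,0.2,0,0,0,0,0,0,0,0,0,0,0,0,0,0,0],
)

```text
time: 15.12
tool_pos: [528.0, -64.2, 157.7]
tcp_rot: [157.8, 89.8, 56.4]
ft_force: [2.4, 12.2, 3.0]
finger_gap: 0.0
```

```bash
python3 look.py p7
```

```text
clamp TCP [ 1.000e-01 -6.150e+01  1.577e+02] f [-0.  12.5  3. ] 15.1167
tool axes in clamp [[0.002, 1.0, -0.001], [0.004, -0.001, -1.0], [-1.0, 0.002, -0.004]]
side blue 17 y [87.2 90.2 92.1 95.4]
side orange jaw 126 y [65.5 73.2 74.7 77.5]
top blue 98 y [84.2 89.2 92.1 94.8]
top orange jaw 113 y [62.  67.3 70.2 72.7]
```

View pics/p7.png

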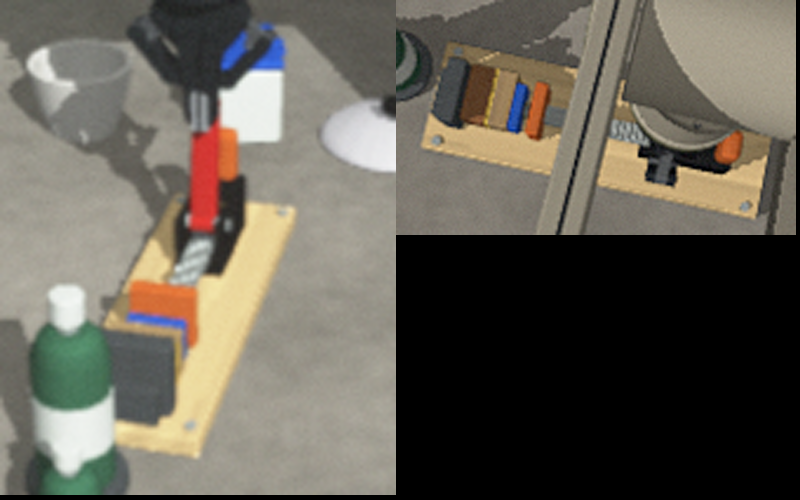

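The pad is pushed in about 8 mm (separation 30→22 mm; force gives about 8.5 mm). The block is still against the fixed jaw. I'll hold briefly, then hand in.

Call:
drive_tool(
  moves=[0,0,0,0,0,0,0,0,0,0,0,0,0,0,0,0,0,0,0,0,0,0,0,0,0,0,0,0,0,0,0,0,0,0,0,0],
)

```text
time: 15.72
tool_pos: [528.0, -64.1, 157.7]
tcp_rot: [157.4, 89.8, 56.0]
ft_force: [2.7, 11.8, 3.9]
finger_gap: 0.1
```

```bash
python3 look.py p8; python3 -c "
from bench import r
print(r.hand_in())"
```

```text
clamp TCP [ 1.000e-01 -6.140e+01  1.577e+02] f [ 0.3 12.1  3.9] 15.7167
tool axes in clamp [[0.002, 1.0, -0.0], [0.004, -0.0, -1.0], [-1.0, 0.002, -0.004]]
side blue 16 y [87.3 89.8 91.7 93.8]
side orange jaw 123 y [64.6 72.7 74.1 76.2]
top blue 99 y [84.2 89.1 92.2 94.8]
top orange jaw 112 y [62.  67.4 70.1 72.6]
the job is handed in; nothing more can be done
None
```

The job is done and handed in at about 16 s. The blue pad is on the block, about half-way in, and the arm is still holding the trigger squeezed.

- **Activator:** I pressed the middle can's nozzle cap to its stop. It held at z 165.0 while the force rose to 15 N. After release the camera showed the cap back up at about 172 mm.
- **Clamp:** I pumped the trigger with closed fingers, four full strokes and one partial one. The jaw moved only by the trigger.
- **Pad:** It is pushed in about 8 mm by the top view and about 8.5 mm by the trigger force. Both held steady over 0.6 s before hand-in.
- **Block:** In the last picture it still sits against the fixed jaw. I checked this by eye rather than measuring it.
- **Bystanders:** The arm did not go near the salt box, mortar or pan lid. I did not measure their positions again at the end.

The side and top cameras disagreed by a few millimetres on absolute positions, so I judged the pad by its change in distance from the jaw. No check failed.

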